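# Swing the magnifier over the dart

## Task

The dart lying in the wooden cradle is to have its barrel inspected. Swing the magnifier round on its stiff arm until the lens stands centred over the middle of the dart, and leave it standing there. Do not shift the cradle or move the desk lamp.

Things in the scene. Friction and masses are not known exactly. Their poses are not given: they have to be found in the camera images.
- lens (a point): Centre of the magnifier's level lens: clear disc in a black ring, 106 mm across, 14 thick, 171 above the table, 190 from the vertical hinge axis on a thin two-rod arm. In line, 60 mm farther out (250 from the axis), an upright round black grip, 18 mm diameter, rises from the rim: 177 to 245 mm above the table. Stiff hinge: about 2.5 N at the grip, stays where left, easily reaches the dart.
- post (a point): Point on the vertical hinge axis at the top of the magnifier's fixed stand (dark round foot 120 mm across, thin steel post), 190 mm above the table. It stands across the table from the robot, its arm pointing towards the robot at the start.
- dart (a point): Middle of the steel dart (150 mm long, black flights), 41 mm above the table, lying along this point's x, fixed in a light wooden cradle 100 x 50 mm, 49 high, 0.35 kg, loose on the table. It is left or right of the lens's start; on the other side is a white cue ball on a square holder, not wanted. 180 to 200 mm from the hinge axis, so the lens centre can come within 10 mm of being above it.
- shade (a point): Centre of the cream cone shade (132 mm across, 78 high, about 224 mm above the table) of the brass desk lamp on the robot's right. The lamp has a similar swinging arm; it is to be left as it is.
Not all that is in view belongs to the job. What is shaped like the part that bears dart but yellow is not meant.

How it is judged:
By the outcome, as a careful person would: the job done as asked, in the order asked, and still so for the second after the job is handed in, with the robot touching nothing.
It also fails if it takes over 35 s, if anything falls off the work surface, if the arm or the gripper's body presses on something with over 40 N, if the wrist force passes 120 N, or if a joint passes its speed limit or range.

## Robot

A 6-joint arm with a two-finger parallel gripper is mounted at the origin on the work surface. World frame = base frame: x ahead of the robot, y to its left, z up, the work surface at z = 0. Lengths are in mm, angles in rad, forces in N, time in s.
With the tool pointing down it reaches from about 300 to 750 mm from the base axis. Payload 8.5 kg.
Tool frame: the origin (TCP) lies between the finger pads; the fingertips stand 25 mm ahead of it and the grasp point (between the pads) lies 6 mm ahead of it (robot.tips_ahead is the z of the fingertips in the tool frame, in mm); z points along the fingers, y is the line along which they close (so a half turn about z gives the same grasp; the last joint's range is limited). The gripper opens to 85 mm and grips with 20 to 120 N. Pads are 22 mm wide; open, the fingers measure 114 mm over their backs; the gripper's body (76 mm by 85 mm) begins 54 mm behind the grasp point. The pads swing forward as they close: fully open they stand 13 mm farther back than shut.
Start: joints at [-1.367, 0.381, 1.297, -0, 1.464, -0.215], TCP at [223.658, -502.452, 256.322] pointing down, gripper open.
Joint ranges: [-3.11, 3.11], [-0.89, 2.33], [0.22, 2.48], [-1.42, 4.56], [0.17, 2.85], [-2.88, 2.88]. Speed limits (rad/s): [2.39, 2.39, 3.14, 3.14, 3.14, 3.14].

## Interface

Orientations are given as a rotation vector (axis times angle).
In Python, from cell import robot gives the robot as it stands. The module is installed in compiled form; this text tells all that it offers.
- The arm moves only by the tool jog_arm, never from a script. Its argument "targets" is one flat list of numbers, 7 for each row, row after row: the shift along the tool's x, y, z in m, then the turn, a rotation vector about the tool's x, y, z in degrees, then the finger opening in m, from 0 to 0.0854. In form: [x, y, z, rx, ry, rz, gripper, x, y, z, rx, ry, rz, gripper, ...]. A call has 1 to 5 rows; each row shifts and turns the commanded pose from where the row before left it, along the tool's axes as they then stand; what a row does not reach is not made up. A row lasts 1/8 s, in which the tool goes at most 62.5 mm and 10.7 degrees, less where a joint would pass 70% of its speed; a pose out of reach is approached as far as the arm can. A call is refused whole if a number of a shift passes 0.0625 or a number of a turn 10.7, either way. A call with a gripper value outside its range is refused whole. The fingers move at their own pace and stop on an object; "squeeze" is the grip in N (left out, the last holds). Time passes only in rows, so rows that do not move let the fingers close. It gives the time, the measured TCP pose, the force, the opening and the grip force at its end, in the units of the state.
- robot.get_obs(): the state, without advancing time (a new reading comes with each control period).
- robot.read_camera(name): name is "scene" or "top" or "wrist"; returns a dict with "frame" (400x640x3 uint8, red, green, blue), "range_z" (400x640 float32, mm along the optical axis (not along the pixel's ray), 0 where there is no reading), "vertical_fov" (degrees; the focal length in pixels is half the picture's height over the tangent of half this angle, whatever the lens; pixels are square), "cx", "cy" (the principal point, pixels), "dist" ([k1, k2, p1, p2, k3] as OpenCV has them; the pictures are not rectified), "extrinsics" (4x4, takes a point from camera to world coordinates); the wrist camera has in their place "hand_eye" (4x4, takes a point from camera to tool coordinates, whose origin is the TCP and whose axes are the flange's). Camera axes: x right, y down, z forward; pixel columns grow to the right and rows downward; lengths in mm; the calibration is good to about 2 mm. A picture is of the moment at which its call begins: read the wrist's pose just before it.
- robot.sign_off(): hands the job in; it is judged then, once.
The state is a dict: "time": time; "joint_pos": joint angles; "dq": joint speeds; "tau": joint torques, N m; "eef_pos": TCP position; "eef_rot": TCP orientation; "wrist_force": force on the tool from outside, world axes, zero at the start; "ft_torque": the same for the moment, N m; "width": opening from 0.0 (shut) to 1.0 (fully open); "gripper_force": force on a finger pad.
Only numpy, scipy, OpenCV 4.12 (cv2) and the standard library are available. Lean on these libraries where they do the work, as an engineer would, in place of code of your own. Each camera call takes 0.05 s, during which the arm holds its last target. There are 200 camera calls.

## Working session

There is one attempt and no reset: what is moved stays moved. The work goes in short steps, Python scripts to look and compute and a tool call to move; the robot and the scene stay as the last step left them, time stands still between calls to the robot, and variables do not carry over. Pictures are saved under pics/ and viewed, at most 10 in all, crops included, and the job is handed in when it is done.

Besides the shell and the picture viewer there is one more tool, called as a command line: name --argument value ..., lists and objects as JSON in quotes. jog_arm: Moves the arm, as the interface text tells. Its arguments: {"type":"object","properties":{"targets":{"type":"array"},"squeeze":{"type":"number"}},"required":["targets"]}

```bash
mkdir -p pics
cat > h.py <<'E'
import numpy as np,cv2
from cell import robot
from scipy.spatial.transform import Rotation as R
def cam(n):
    o=robot.get_obs(); c=robot.read_camera(n)
    if n=="wrist":
        T=np.eye(4);T[:3,:3]=R.from_rotvec(o["eef_rot"]).as_matrix();T[:3,3]=o["eef_pos"]
        c["E"]=T@np.array(c["hand_eye"])
    else: c["E"]=np.array(c["extrinsics"])
    f=200/np.tan(np.radians(c["vertical_fov"])/2)
    c["K"]=np.array([[f,0,c["cx"]],[0,f,c["cy"]],[0,0,1.]])
    return c
def cloud(c):
    v,u=np.mgrid[0:400,0:640]
    p=cv2.undistortPoints(np.stack([u,v],-1).reshape(-1,1,2).astype(np.float64),c["K"],np.array(c["dist"],float)).reshape(400,640,2)
    z=c["range_z"][...,None].astype(float)
    P=np.concatenate([p*z,z],-1)@c["E"][:3,:3].T+c["E"][:3,3]
    P[c["range_z"]==0]=np.nan
    return P
def save(c,n): cv2.imwrite(f"pics/{n}.png",c["frame"][...,::-1])
E
python3 - <<'E'
from h import *
for n in("scene","top"):
    c=cam(n);save(c,n+"1");np.save(n+"1.npy",cloud(c));print(n,c["E"][:3,3],c["vertical_fov"])
print(robot.get_obs())
E
```

```text
scene [1397.02159273  189.12662159  965.80221588] 45.27764834223196
top [ 296.268524   -136.5034206  1510.34470224] 53.655075824507534
{'time': 0.1, 'joint_pos': array([-1.36730716e+00,  3.81172462e-01,  1.29816257e+00,  7.58920860e-06,
        1.46359130e+00, -2.15300600e-01]), 'dq': array([-6.68371279e-04, -2.14723733e-03, -1.85952656e-03,  1.42345090e-03,
       -3.45178011e-05, -8.24908823e-04]), 'tau': array([ 5.35443090e-03, -4.49220836e+01, -2.31656277e+01, -7.03514252e-05,
        3.65362401e-03, -1.66510358e-06]), 'eef_pos': array([ 223.6134833 , -502.24723855,  255.75750403]), 'eef_rot': array([-3.07166625e+00, -6.52758240e-01, -2.42133663e-05]), 'wrist_force': array([ 0.09184962, -0.67649402,  0.15337603]), 'ft_torque': array([-0.01535521,  0.00332302,  0.00030062]), 'gripper_force': 0.0, 'width': 1.0017084345347356}
```

View pics/scene1.png

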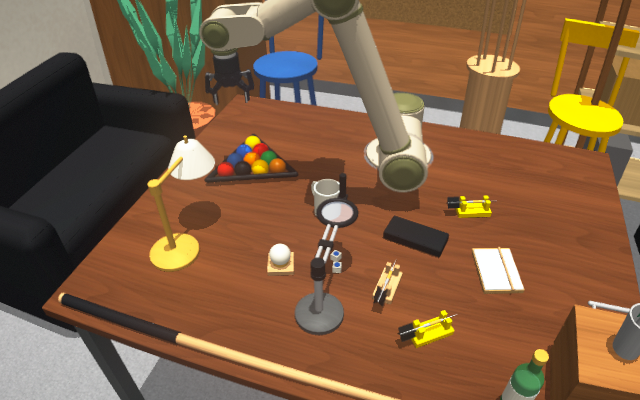

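View pics/top1.png

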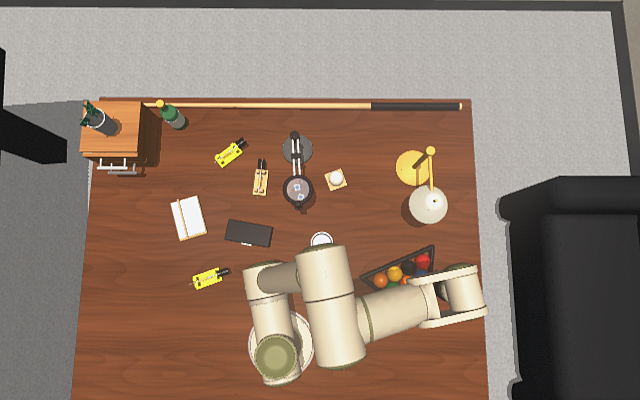

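The light wooden cradle is at scene (388,284) and top (260,178). The yellow ones, at scene (432,328) and (474,207) and top (230,152) and (210,278), are decoys. The cue ball is at top (336,178). The lens is at top (298,189) and its grip at scene (343,185). The mug stands near the grip, at scene (327,195). I'll measure these next and take one crop.

Run:
```python
from h import *
t=np.load("top1.npy");s=np.load("scene1.npy")
im=cv2.imread("pics/top1.png");
a=cv2.resize(im[120:260,220:360],None,fx=4,fy=4,interpolation=cv2.INTER_CUBIC)
im2=cv2.imread("pics/scene1.png")
cv2.imwrite("pics/crop.png",a)
np.set_printoptions(precision=0,suppress=True)
for n,P in(("top",t),("scene",s)):
    x,y,z=P[...,0],P[...,1],P[...,2]
    roi=np.zeros(z.shape,bool)
    if n=="top": roi[125:225,240:360]=1
    else: roi[170:340,240:420]=1
    for nm,lo,hi in(("foot",5,30),("cradle",20,60),("lens",160,182),("post",183,200),("grip",200,250)):
        m=roi&(z>lo)&(z<hi)
        k,l,st,ce=cv2.connectedComponentsWithStats(m.astype(np.uint8))
        for i in range(1,k):
            if st[i,4]>12:
                q=P[l==i]; print(n,nm,ce[i],st[i,4],np.median(q,0),q.min(0),q.max(0))
    
for u,v in((435,203),(423,168),(431,152),(322,238)): print(u,v,t[v,u])
```

```text
top foot [305. 149.] 298 [732. -81.  20.] [ 668. -116.    5.] [798. -57.  30.]
top foot [287. 149.] 192 [728. -14.  20.] [678. -31.   5.] [790.   9.  30.]
top foot [241. 151.] 15 [719. 168.  17.] [711. 162.   5.] [730. 173.  24.]
top foot [296. 161.] 16 [680. -47.  19.] [672. -51.   6.] [689. -43.  28.]
top foot [340. 170.] 20 [ 647. -217.   15.] [ 626. -230.    5.] [ 661. -198.   22.]
top foot [261. 182.] 242 [599.  84.  18.] [549.  54.   5.] [645. 122.  28.]
top foot [335. 183.] 148 [ 591. -190.   16.] [ 567. -256.    5.] [ 642. -155.   23.]
top foot [247. 223.] 48 [439. 139.  27.] [435.  92.   6.] [452. 161.  30.]
top cradle [242. 142.] 49 [750. 160.  45.] [734. 146.  23.] [767. 171.  55.]
top cradle [288. 148.] 92 [732. -19.  24.] [696. -28.  20.] [776.   0.  32.]
top cradle [304. 147.] 152 [736. -74.  23.] [ 684. -105.   20.] [777. -58.  59.]
top cradle [260. 175.] 220 [632.  88.  44.] [551.  64.  20.] [685. 113.  58.]
top cradle [336. 179.] 67 [ 599. -197.   53.] [ 583. -228.   20.] [ 649. -171.   60.]
top cradle [248. 223.] 57 [439. 135.  28.] [434.  81.  22.] [451. 161.  35.]
[... 1677 characters left out ...]
[548.  70.  20.] [681. 112.  54.]
scene cradle [319. 311.] 848 [740. -45.  23.] [ 685. -100.   20.] [782.   2.  60.]
scene cradle [410. 330.] 333 [742. 172.  44.] [711. 145.  20.] [765. 196.  56.]
scene lens [334. 219.] 1353 [559. -60. 175.] [ 475. -115.  163.] [713. -11. 182.]
scene lens [317. 272.] 99 [744. -46. 172.] [728. -67. 160.] [749. -34. 181.]
scene post [342. 192.] 33 [488. -65. 191.] [481. -74. 184.] [491. -58. 199.]
scene post [317. 263.] 147 [734. -50. 189.] [716. -66. 183.] [749. -35. 194.]
scene grip [342. 181.] 119 [487. -66. 227.] [474. -75. 200.] [493. -58. 247.]
435 203 [ 482. -507.  262.]
423 168 [ 655. -539.   19.]
431 152 [ 655. -506.  246.]
322 238 [ 385. -148.    2.]
```

View pics/crop.png

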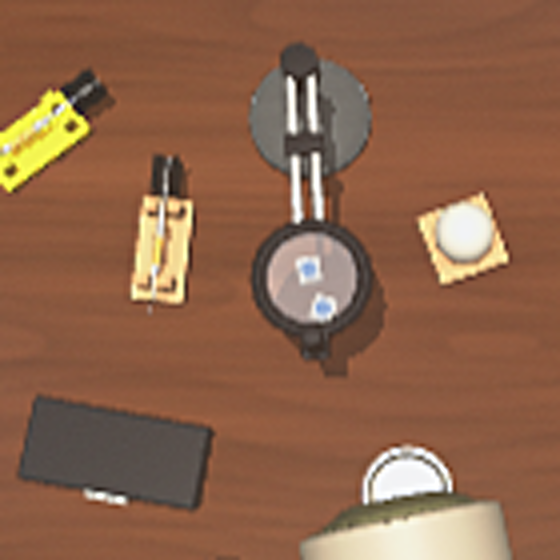

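```bash
cat >> h.py <<'E'
def ray(c,u,v,h):
    p=cv2.undistortPoints(np.array([[[u,v]]],float),c["K"],np.array(c["dist"],float)).ravel()
    d=c["E"][:3,:3]@np.array([*p,1]);o=c["E"][:3,3];return (o+d*(h-o[2])/d[2])[:2]
E
python3 - <<'E'
from h import *
c=cam("top")
for n,u,v,h in(("tip",257.5,198.3,41),("tail",262.3,159,45),("cradle A",253,195,20),("B",266.5,196,20),("C",255.5,169,49),("D",268,169.5,49)):print(n,ray(c,u,v,h))
s=cam("scene");f=cv2.resize(s["frame"][245:320,350:450,::-1],None,fx=8,fy=8,interpolation=cv2.INTER_CUBIC);cv2.imwrite("pics/dart.png",f)
E
```

```text
tip [530.62494257  94.77698281]
tail [681.56189903  79.99682963]
cradle A [546.67686588 115.57451059]
B [542.95835594  64.03212948]
C [641.51381014 104.10450403]
D [639.74231771  56.8522307 ]
```

View pics/dart.png

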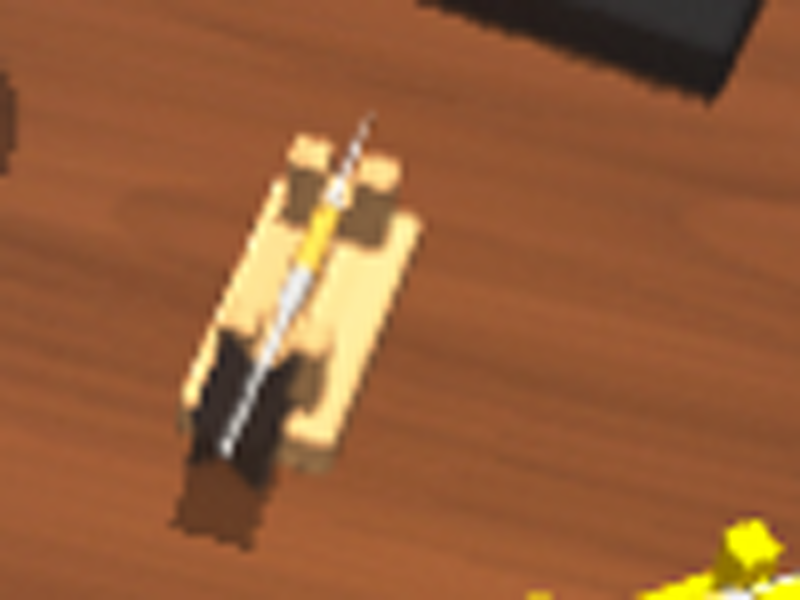

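The crop shows the light wooden cradle. The dart's tip is at top (257,198) and its tail at (262,159). That gives a length of 151 mm and a middle of about (606, 87), 186 mm from the axis, which agrees with the description. The grip is at (483,-66), 250 mm from the post at (732,-49). Now I'll move above the grip.

jog_arm --targets '[0,0,-0.02,0,0,10,0.06,0,0,-0.02,0,0,10,0.06,0.029,-0.0417,0,0,0,0,0.06,0.029,-0.0417,0,0,0,0,0.06,0.029,-0.0417,0,0,0,0,0.06]'

```text
time: 0.82
eef_pos: [302.2, -370.2, 296.2]
eef_rot: [-3.139, -0.109, -0.0]
wrist_force: [1.1, -0.7, -0.3]
width: 0.701
gripper_force: 0.0
```

jog_arm --targets '[0.029,-0.0417,0,0,0,0,0.06,0.029,-0.0417,0,0,0,0,0.06,0.029,-0.0417,0,0,0,0,0.06,0.029,-0.0417,0,0,0,0,0.06,0.029,-0.0417,0,0,0,0,0.06]'

```text
time: 1.45
eef_pos: [432.4, -151.9, 296.3]
eef_rot: [3.14, 0.109, 0.0]
wrist_force: [-0.3, -0.6, -0.5]
width: 0.705
gripper_force: 0.0
```

jog_arm --targets '[0.029,-0.0417,0,0,0,0,0.06,0.029,-0.0417,0,0,0,0,0.06,0,0,0,0,0,0,0.06,0,0,0,0,0,0,0.06]'

```text
time: 1.95
eef_pos: [483.7, -66.5, 296.2]
eef_rot: [3.14, 0.11, -0.001]
wrist_force: [0.1, 0.3, 0.1]
width: 0.702
gripper_force: 0.0
```

Run:
```python
from h import *
np.set_printoptions(precision=1,suppress=True)
o=robot.get_obs();print(o["eef_pos"],o["width"],o["time"]);M=R.from_rotvec(o["eef_rot"]).as_matrix();print(M)
c=cam("wrist");save(c,"w1");P=cloud(c)
z=P[...,2]
for nm,lo,hi in(("grip",200,250),("lens",160,182)):
    m=((z>lo)&(z<hi)).astype(np.uint8);k,l,st,ce=cv2.connectedComponentsWithStats(m)
    for i in range(1,k):
        if st[i,4]>60: q=P[l==i];print(nm,ce[i],st[i,4],np.median(q,0),q.min(0),q.max(0))
```

```text
[483.7 -66.5 296.2] 0.702331564607117 1.95
[[ 1.   0.1 -0. ]
 [ 0.1 -1.  -0. ]
 [-0.   0.  -1. ]]
grip [323.  230.3] 1233 [487.8 -66.6 243. ] [474.9 -75.9 200.1] [492.2 -57.9 246.8]
lens [323.4 116.3] 17950 [548.6 -62.6 174.3] [ 473.3 -115.6  170. ] [626.3 -10.3 181.6]
```

View pics/w1.png

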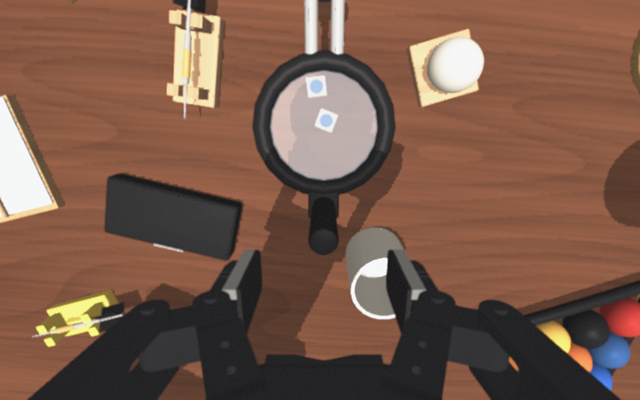

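The wrist view shows the grip at (322,235), midway between the fingers. It measures (483,-67), and the heights and diameter agree. I'll lower and cage it.

jog_arm --targets '[0,0,0.026,0,0,0,0.06,0,0,0.025,0,0,0,0.06,0,0,0.025,0,0,0,0.06,0,0,0,0,0,0,0.022,0,0,0,0,0,0,0.022]' --squeeze 20

```text
time: 2.62
eef_pos: [484.1, -67.0, 221.4]
eef_rot: [3.139, 0.108, 0.002]
wrist_force: [0.7, -0.2, -0.3]
width: 0.284
gripper_force: 0.0
```

jog_arm --targets '[0,0,0,0,0,0,0.022,0,0,0,0,0,0,0.022,0,0,0,0,0,0,0.022]'

```text
time: 3.0
eef_pos: [484.0, -66.3, 220.6]
eef_rot: [3.139, 0.11, 0.001]
wrist_force: [0.9, -0.4, -0.7]
width: 0.254
gripper_force: 0.0
```

jog_arm --targets '[0.0006,-0.01744,0,0,0,4,0.022,0.0006,-0.01744,0,0,0,4,0.022,0.0006,-0.01744,0,0,0,4,0.022,0.0006,-0.01744,0,0,0,4,0.022,0.0006,-0.01744,0,0,0,4,0.022]'

```text
time: 3.62
eef_pos: [493.2, 20.2, 220.6]
eef_rot: [3.109, -0.441, 0.001]
wrist_force: [0.8, -3.4, -0.4]
width: 0.255
gripper_force: 1.4
```

jog_arm --targets '[0.0006,-0.01744,0,0,0,4,0.022,0.0006,-0.01744,0,0,0,4,0.022,0.0006,-0.01744,0,0,0,4,0.022,0.0006,-0.01744,0,0,0,4,0.022,0.0006,-0.01744,0,0,0,4,0.022]'

```text
time: 4.25
eef_pos: [531.2, 98.3, 220.5]
eef_rot: [2.986, -0.974, 0.001]
wrist_force: [-1.1, -3.4, -0.4]
width: 0.255
gripper_force: 1.4
```

jog_arm --targets '[0.0006,-0.01744,0,0,0,4,0.022,0.0006,-0.01744,0,0,0,4,0.022,0,0,0,0,0,0,0.022,0,0,0,0,0,0,0.022]'

```text
time: 4.75
eef_pos: [553.0, 124.7, 220.3]
eef_rot: [2.913, -1.175, -0.001]
wrist_force: [0.2, -0.4, -0.6]
width: 0.256
gripper_force: 0.0
```

```bash
cat > m.py <<'E'
from h import *
import sys
np.set_printoptions(precision=1,suppress=True)
o=robot.get_obs();print(o["eef_pos"],o["width"],o["time"],o["wrist_force"])
for n in("top","scene"):
    c=cam(n);save(c,n+sys.argv[1]);P=cloud(c);x,y,z=P[...,0],P[...,1],P[...,2]
    d=np.hypot(x-732.5,y+49.5)
    m=(z>165)&(z<181)&(d>110)&(d<247)&(abs(y-60)<150); q=P[m]
    f=lambda p:np.hypot(q[:,0]-p[0],q[:,1]-p[1])-53
    b=np.degrees(np.arctan2(np.median(q[:,1])+49.5,np.median(q[:,0])-732.5))
    # ring fit: angular extremes of lens seen from the hinge
    a=np.degrees(np.arctan2(q[:,1]+49.5,q[:,0]-732.5))%360
    print(n,len(q),"median bearing",b%360,"extreme mid",(np.percentile(a,.5)+np.percentile(a,99.5))/2,np.percentile(a,[.5,99.5]))
    m=(z>20)&(z<60)&(abs(x-598)<60)&(abs(y-88)<40);print("cradle",P[m].min(0),P[m].max(0),m.sum())
E
python3 m.py 2
```

```text
[553.  124.7 220.3] 0.2555566203753813 4.75 [ 0.2 -0.4 -0.6]
top 565 median bearing 138.2684520540892 extreme mid 136.14941329289817 [121.1 151.2]
cradle [554.2  66.9  20.2] [585.6 115.6  54.1] 49
scene 1302 median bearing 134.95369281230978 extreme mid 135.38475318800266 [120.1 150.6]
cradle [538.4  64.7  20.1] [656.4 111.1  55.4] 326
```

Run:
```python
from h import *
c=cam("scene")
a=ray(c,396.4,259,41);b=ray(c,378.2,301.2,41);print(a,b,np.linalg.norm(a-b),(a+b)/2)
t=cam("top");a=ray(t,257.5,198.3,41);b=ray(t,262.3,159,41);print(a,b,(a+b)/2)
```

```text
[532.0669587   97.54236227] [680.13251508  83.56769892] 148.72356976293423 [606.09973689  90.5550306 ]
[530.62494257  94.77698281] [682.61364713  80.58781754] [606.61929485  87.68240018]
```

View pics/scene2.png

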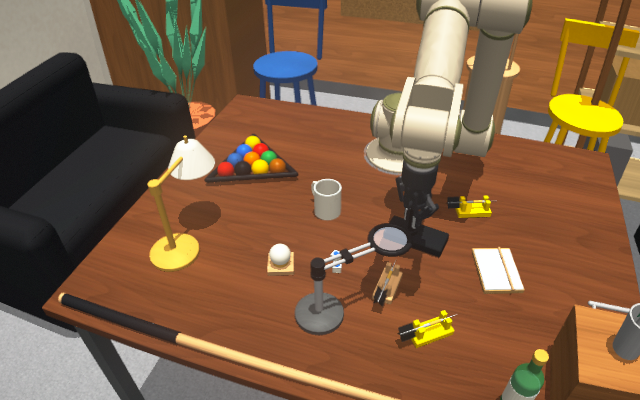

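The scene view shows the lens at (390,238), nearly over the cradle at (388,284), with the cradle and lamp unmoved. About 3° remains.

jog_arm --targets '[0.0002,-0.0075,0,0,0,1.7,0.022,0.0002,-0.0075,0,0,0,1.7,0.022,0,0,0,0,0,0,0.022,0,0,0,0,0,0,0.022]'

```text
time: 5.45
eef_pos: [564.1, 135.1, 220.3]
eef_rot: [-2.877, 1.262, -0.0]
wrist_force: [0.3, 0.2, 0.2]
width: 0.258
gripper_force: 0.0
```

```bash
python3 m.py 3
```

```text
[564.1 135.1 220.3] 0.2579439470267821 5.45 [0.3 0.2 0.2]
top 606 median bearing 134.49264795941087 extreme mid 132.8430439379336 [117.5 148.2]
cradle [549.9  62.9  20.2] [607.9 116.2  56.8] 69
scene 1333 median bearing 131.76314876943096 extreme mid 132.45740662238427 [117.  147.9]
cradle [538.3  66.4  20. ] [657.3 112.3  53.8] 337
```

The lens now stands at a bearing of 132.6°, against 132.4° wanted. I'll open the fingers and lift straight up.

jog_arm --targets '[0,0,0,0,0,0,0.05,0,0,0,0,0,0,0.05,0,0,-0.03,0,0,0,0.05,0,0,-0.05,0,0,0,0.05,0,0,-0.05,0,0,0,0.05]'

```text
time: 6.18
eef_pos: [564.0, 135.2, 351.8]
eef_rot: [2.876, -1.263, -0.001]
wrist_force: [0.5, 0.0, -0.5]
width: 0.588
gripper_force: 0.0
```

jog_arm --targets '[-0.05,0,0,0,0,0,0.05,-0.05,0,0,0,0,0,0.05,-0.05,0,0,0,0,0,0.05,0,0,0,0,0,0,0.05,0,0,0,0,0,0,0.05]'

```text
time: 6.8
eef_pos: [463.0, 245.4, 350.3]
eef_rot: [2.877, -1.263, 0.0]
wrist_force: [0.5, -0.3, 0.1]
width: 0.581
gripper_force: 0.0
```

```bash
python3 m.py 4
python3 - <<'E'
import cv2
a=cv2.imread("pics/top4.png")[110:250,200:340];b=cv2.imread("pics/scene4.png")[120:330,130:450]
cv2.imwrite("pics/fin.png",cv2.hconcat([cv2.resize(a,(360,360),interpolation=2),cv2.resize(b,(440,360))][0:2]))
E
```

```text
[463.  245.4 350.3] 0.5814607981978435 6.8 [ 0.5 -0.3  0.1]
top 732 median bearing 132.7884269413096 extreme mid 132.74522437555828 [117.3 148.2]
cradle [550.6  66.2  20.3] [597.2 115.9  53.2] 66
scene 1336 median bearing 131.80194281380145 extreme mid 132.3738488411992 [117.  147.8]
cradle [540.8  64.6  20. ] [657.3 114.8  55.3] 336
```

View pics/fin.png

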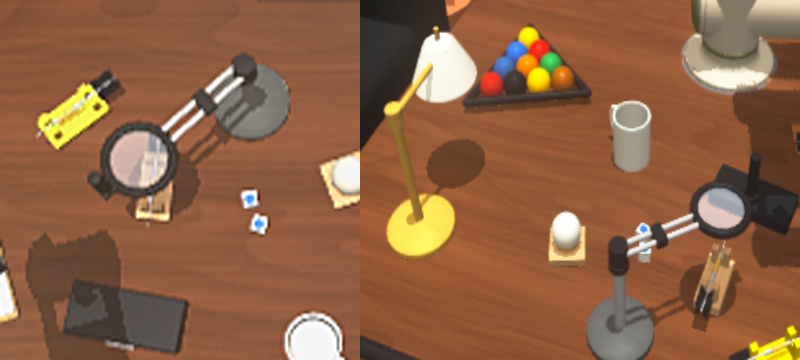

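The lens (at (140,158) in the left half) stands over the dart. The offset comes from the camera's viewing angle, and the measured bearing is 132.6° against 132.4° wanted. The gripper is clear, and the cradle and lamp are unmoved.

```bash
python3 -c "
from cell import robot
print(robot.sign_off())"
```

```text
the job is handed in; nothing more can be done
None
```

The magnifier's lens now stands over the middle of the dart, about 4 mm off centre by my camera measurements; the cradle and lamp stayed put, the gripper is clear, and the job is handed in (no verdict was returned).

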